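Fish the kiln prop out of the caddy with sprung tongs

TASK

The small white kiln prop has fallen to the bottom of the deep, narrow square-cornered caddy. Take the sprung tongs from their wooden stand, squeeze them shut on the prop, lift it out, and lower it into the straight-sided round clay cup, letting go only when it is down near the cup's floor. Leave the tongs standing in the cup with the prop, and leave the cup itself upright and where it stands.

Things in the scene. Friction and masses are not known exactly. Their poses are not given: they have to be found in the camera images.
- tongs_grip (a point): Sprung tongs, 165 mm tall, upright in a wooden stand (70 mm high, slot 60 mm deep). Point midway between the two dark handles, 145 mm above the arm tips, 20 mm below the top; z up, y from handle to handle. Handles 60 mm over all when free, 18 mm wide, 119-165 mm above the tips. Spring: 3 N plus 0.35 N per mm of squeeze; squeezed to 54 mm over all, the tongs (150 g) can be carried still open.
- tongs_tip (a point): Midway between the tips of the tongs' two flat steel arms (when free), at their lower ends; same axes. Squeezing the handles slides the arms straight together along y, always parallel, by up to 28 mm; let go, they spring apart. Arms 4 mm thick, 16 mm wide, 40 mm clear between when free (48 mm outside), 34 mm with handles at 54 mm over all; shut on the prop, the handles are 38 mm over all.
- prop_center (a point): The small kiln prop: white fired-clay cylinder, dark dot in its top, 18 mm across, 24 mm tall, 20 g, upright on the caddy's floor near the middle of the pocket. Point at its centre, 12 mm above its underside; z along its axis. (The thicker 60 mm prop on the table is not meant.)
- caddy: Fixed terracotta caddy, a tall square-cornered pocket open at the top: outside 52 (x) x 80 (y) x 101 mm high, walls and floor 7 mm thick, so the pocket is 38 x 66 mm and 94 mm deep. Origin under its centre at table height; y along the pocket's long side, the way the tongs open in it.
- cup: Straight-sided round unglazed cup without a handle, loose, 0.7 kg: 82 mm across outside, 72 mm inside, 100 mm high, floor 6 mm thick. Origin under its centre at table height, z up. The tongs fit in it with their arms open, and lean against its rim when let go.

How it is judged:
By the outcome, as a careful person would: the job done as asked, in the order asked, and still so for the second after the job is handed in, with the robot touching nothing.
It also fails if it takes over 48 s, if anything falls off the work surface, if the arm or the gripper's body presses on something with over 40 N, if the wrist force passes 120 N, or if a joint passes its speed limit or range.

ROBOT

A 6-joint arm with a two-finger parallel gripper is mounted at the origin on the work surface. World frame = base frame: x ahead of the robot, y to its left, z up, the work surface at z = 0. Lengths are in m, angles in rad, forces in N, time in s.
With the tool pointing down it reaches from about 0.35 to 0.775 m from the base axis. Payload 5.5 kg.
Tool frame: the origin (TCP) lies midway between the tips of the shut fingers; the grasp point (between the pads) lies env.tcp_to_grasp behind it (env.tcp_to_grasp is the distance from the TCP to the grasp point, in m); z points along the fingers, y is the direction in which the jaws open and shut (so a half turn about z gives the same grasp; the last joint's range is limited). The gripper opens to 85 mm and grips with 20 to 120 N. Pads are 22 mm wide; open, the fingers measure 114 mm over their backs; the gripper's body (76 mm by 85 mm) begins 54 mm behind the grasp point. The pads swing forward as they close: fully open they stand 13 mm farther back than shut.
Start: joints at [0.987, 0.313, 0.046, 1.304, 0, 1.431], TCP at [0.247, 0.519, 0.231] pointing down, gripper open.
Joint ranges: [-2.76, 2.76], [-0.86, 1.69], [-1.03, 1.26], [-2.2, 2.34], [-1.47, 1.5], [-3.14, 3.14]. Speed limits (rad/s): [2.57, 2.57, 3.14, 3.14, 3.14, 3.14].

INTERFACE

Orientations are given as a unit quaternion [w, x, y, z].
In Python, from workcell import env gives the robot as it stands.
- The arm moves only by the shell command python3 -m handwheel 'ROWS' [OPENING] [FORCE]. ROWS is JSON, a list of rows, each an object of numbers: "dx", "dy", "dz": the shift along the tool's x, y, z normalised to -1 to 1, where 1 is 20 mm; "roll": the turn about the tool's z normalised to -1 to 1, where 1 is 6 degrees. In form: [{"dx": .., "dy": .., "dz": .., "roll": ..}, ...]. A call has 1 to 8 rows; each row shifts and turns the commanded pose from where the row before left it, along the tool's axes as they then stand; what a row does not reach is not made up. A row lasts 1/12 s, in which the tool goes at most 41.7 mm and 7.16 degrees, less where a joint would pass 70% of its speed; a pose out of reach is approached as far as the arm can. A call with a number of a shift or a turn outside -1 to 1 is refused whole. A call with a gripper value outside its range is refused whole. OPENING is the closure in counts, from 0 (fully open) to 255 (shut), set as the call begins (- or left out, the last holds). The fingers move at their own pace and stop on an object; FORCE is the grip in N (left out, the last holds). Time passes only in rows, so rows that do not move let the fingers close. It gives the time, the measured TCP pose, the force and the opening at its end, in the units of the state.
- env.get_state(): the state, without advancing time (a new reading comes with each control period).
- env.read_camera(name): name is "scene" or "top" or "wrist"; returns the picture (480x640x3 uint8, blue, green, red); there is no depth.
- env.calibration(name): a dict with "fx", "fy", "cx", "cy" (pixels), "R" (3x3) and "t" (3): a world point X has camera coordinates R X + t. Camera axes: x right, y down, z forward; pixel columns grow to the right and rows downward; lengths in m; the calibration is good to about 2 mm. A picture is of the moment at which its call begins: read the wrist's pose just before it. calibration takes no time and is no camera call; for the wrist camera it gives the pose at the moment of the call.
- env.hand_in(): hands the job in, once; it reports no verdict.
The state is a dict: "clock": time; "joint_pos": joint angles; "qvel": joint speeds; "tau": joint torques, N m; "tcp_pos": TCP position; "orientation": TCP orientation; "wrist_force": force on the tool from outside, world axes, zero at the start; "ft_torque": the same for the moment, N m; "finger_gap": finger opening in m.
Only numpy, scipy, OpenCV 4.12 (cv2) and the standard library are available. Lean on these libraries where they do the work, as an engineer would, in place of code of your own. Each camera call takes 0.05 s, during which the arm holds its last target.

## Working session

There is one attempt and no reset: what is moved stays moved. The work goes in short steps, Python scripts to look and compute and a shell command to move; the robot and the scene stay as the last step left them, time stands still between calls to the robot, and variables do not carry over. Pictures are saved under pics/ and viewed, and the job is handed in when it is done.

```bash
ls; mkdir -p pics; python3 - <<'E'
from workcell import env
import cv2,numpy as np
print(env.get_state(), env.tcp_to_grasp)
for n in("scene","top","wrist"):
    c=env.calibration(n);print(n,c)
    cv2.imwrite(f"pics/{n}0.png",env.read_camera(n))
E
```

```text
pics
{'clock': 0.0, 'joint_pos': array([ 9.87381843e-01,  3.14018567e-01,  4.49355008e-02,  1.30358170e+00,
       -4.65481208e-06,  1.43121463e+00]), 'qvel': array([-0.00050329,  0.00080376, -0.0011433 ,  0.00051629,  0.00109936,
        0.00170036]), 'tau': array([ 1.93065614e-03, -4.80623782e+01,  2.98536122e+01,  1.92429830e-02,
        1.89970106e-04, -2.50992298e-05]), 'tcp_pos': array([0.24661594, 0.5188473 , 0.23038075]), 'orientation': array([-3.28234101e-04,  2.20099329e-01,  9.75477018e-01, -8.74662643e-04]), 'wrist_force': array([-0.22511923,  0.25827117, -0.29091577]), 'ft_torque': array([ 0.02880763, -0.00733685,  0.00204928]), 'finger_gap': 0.08566585585851447} 0.0187
scene {'fx': 491.83672356086794, 'fy': 491.83672356086794, 'cx': 317.73335066862177, 'cy': 230.57358087719814, 'R': array([[-0.36113962,  0.93228299, -0.02065408],
       [ 0.66073054,  0.24019285, -0.71115579],
       [-0.65803748, -0.27047331, -0.702731  ]]), 't': array([ 0.19000449, -0.28052928,  1.29669222])}
top {'fx': 546.1800758381032, 'fy': 546.1800758381032, 'cx': 318.95107172136477, 'cy': 239.5601878509824, 'R': array([[-0.0275175 , -0.9995583 , -0.01122489],
       [-0.9961124 ,  0.02835922, -0.08340173],
       [ 0.08368322,  0.00888625, -0.99645278]]), 't': array([0.01938731, 0.54756834, 0.88909545])}
wrist {'fx': 365.4138306866953, 'fy': 365.4138306866953, 'cx': 319.383648069357, 'cy': 233.80308755219298, 'R': array([[ 0.42900861,  0.90329737, -0.0023381 ],
       [ 0.87173711, -0.41333847,  0.26310781],
       [ 0.23669817, -0.11491373, -0.9647636 ]]), 't': array([-0.57377709, -0.03427664,  0.37903867])}
```

View pics/scene0.png

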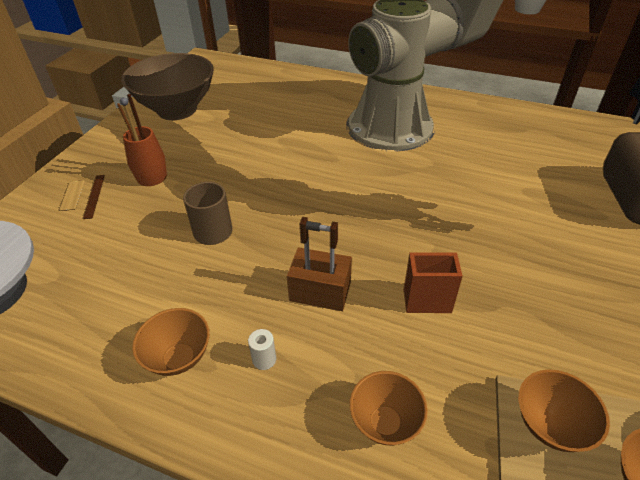

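View pics/top0.png

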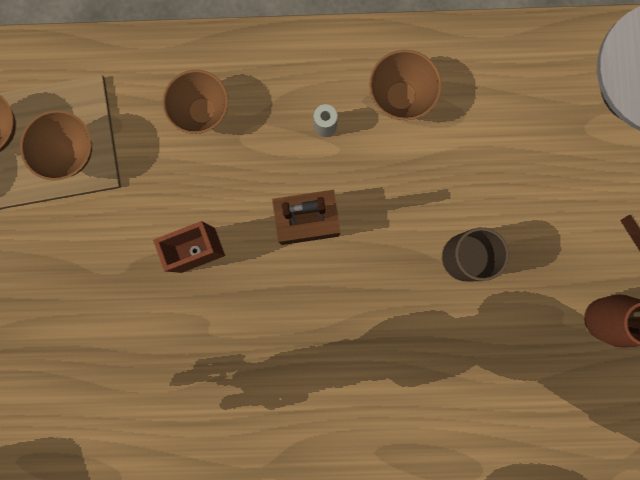

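View pics/wrist0.png

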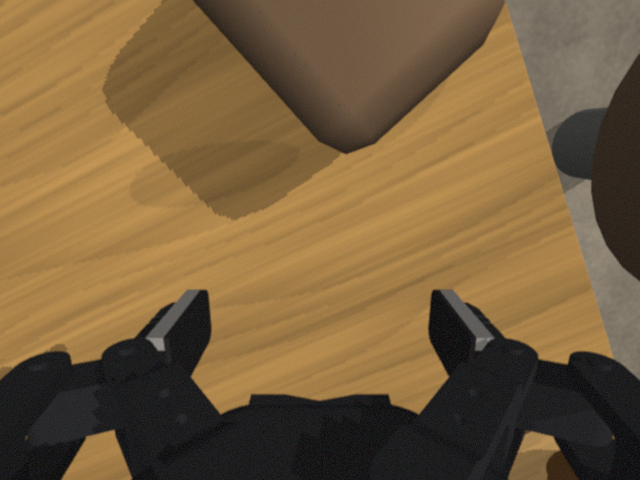

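The top view shows the caddy at about (189,247) with the prop's dark dot near (195,251). The stand with the tongs is near (306,215) and the dark cup near (480,254). I'll enlarge these areas to measure them.

```bash
python3 - <<'E'
import cv2,numpy as np
a=cv2.imread("pics/top0.png")
z=lambda im,x,y,w,h,s:cv2.resize(im[y:y+h,x:x+w],None,fx=s,fy=s,interpolation=cv2.INTER_CUBIC)
c=z(a,145,180,100,100,4);d=z(a,260,180,100,100,4)
cv2.imwrite("pics/c1.png",np.hstack([c,d]))
b=cv2.imread("pics/scene0.png")
cv2.imwrite("pics/c2.png",np.hstack([z(b,270,205,100,110,4),z(a,430,210,95,110,4)]))
E
```

```text
(no output)
```

View pics/c1.png

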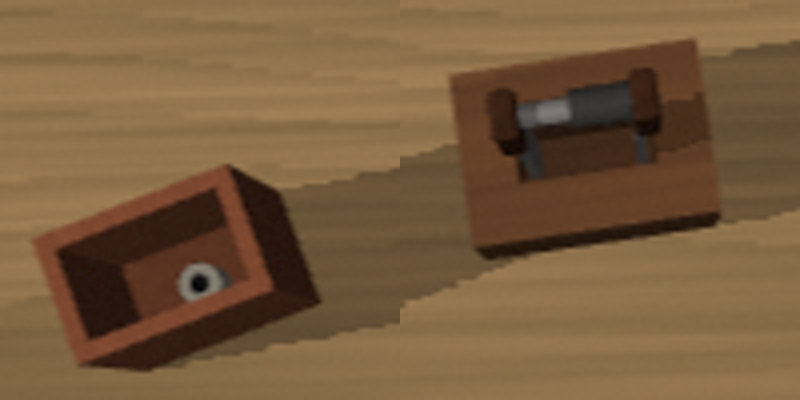

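View pics/c2.png

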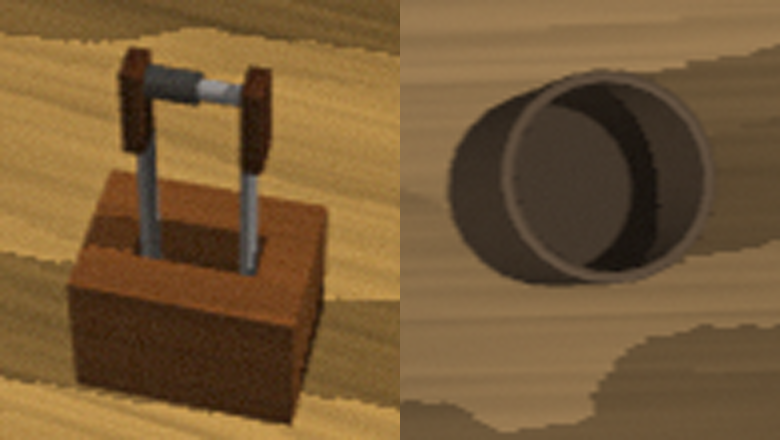

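```bash
cat > h.py <<'E'
from workcell import env
import numpy as np, cv2
def ray(c,uv,z):
    R=np.array(c["R"]);t=np.array(c["t"]);C=-R.T@t
    d=R.T@np.array([(uv[0]-c["cx"])/c["fx"],(uv[1]-c["cy"])/c["fy"],1.])
    return C+d*(z-C[2])/d[2]
def proj(c,X):
    p=np.array(c["R"])@X+c["t"];return np.array([p[0]/p[2]*c["fx"]+c["cx"],p[1]/p[2]*c["fy"]+c["cy"]])
E
python3 - <<'E'
from h import *
c=env.calibration("top");np.set_printoptions(precision=4,suppress=True)
f=lambda p,o,z:ray(c,np.array(p)/4+o+np.array([-.4,-.4]),z)
P=[f(p,(145,180),.101) for p in [(35,240),(230,165),(272,292),(83,365)]]
print(np.array(P),np.mean(P,0))
for i in range(4):
    d=P[(i+1)%4]-P[i];print(np.linalg.norm(d),np.degrees(np.arctan2(d[1],d[0])))
print("prop",f((202,283),(145,180),.024))
P=[f(p,(260,180),.07) for p in [(50,74),(295,38),(319,216),(75,249)]]
print(np.array(P),np.mean(P,0))
for i in range(4):
    d=P[(i+1)%4]-P[i];print(np.linalg.norm(d),np.degrees(np.arctan2(d[1],d[0])))
a=f((103,103),(260,180),.175);b=f((243,82),(260,180),.175);d=b-a;print("h",a,b,(a+b)/2,np.linalg.norm(d),np.degrees(np.arctan2(d[1],d[0])))
print("cup",f((206,177),(430,210),.1), f((206-104,177),(430,210),.1)-f((206,177),(430,210),.1))
# scene checks
s=env.calibration("scene");g=lambda p,z:ray(s,np.array(p)/4+[270,205]-.4,z)
a=g((136,55),.175);b=g((258,75),.175);d=b-a;print("h scene",a,b,(a+b)/2,np.linalg.norm(d),np.degrees(np.arctan2(d[1],d[0])))
img=cv2.imread("pics/scene0.png")
cv2.imwrite("pics/c3.png",np.hstack([cv2.resize(img[y:y+100,x:x+80],None,fx=5,fy=5,interpolation=cv2.INTER_CUBIC) for x,y in((395,235),(170,165))]))
E
```

```text
[[0.5485 0.2569 0.101 ]
 [0.5753 0.1818 0.101 ]
 [0.526  0.1662 0.101 ]
 [0.5002 0.2387 0.101 ]] [0.5375 0.2109 0.101 ]
0.07972930802353274 -70.39719149652993
0.051667721059156776 -162.43213817474836
0.0769248653545047 109.6153560916758
0.051661086349307425 20.67841778815367
prop [0.5356 0.2112 0.024 ]
[[ 0.6124  0.0765  0.07  ]
 [ 0.624  -0.0216  0.07  ]
 [ 0.5525 -0.0289  0.07  ]
 [ 0.5421  0.068   0.07  ]] [0.5828 0.0235 0.07  ]
0.09875995869027218 -83.23699215107563
0.07192841499078935 -174.11038453231922
0.09752272951948576 96.09863054414639
0.07078940526189363 6.882296383546531
h [0.5845 0.0484 0.175 ] [ 0.5905 -0.0008  0.175 ] [0.5875 0.0238 0.175 ] 0.04951048221874555 -83.06471316139321
cup [ 0.5126 -0.2424  0.1   ] [0.0011 0.0394 0.    ]
h scene [0.5827 0.0014 0.175 ] [0.5769 0.0514 0.175 ] [0.5798 0.0264 0.175 ] 0.050286214074534624 96.61168535026533
```

View pics/c3.png

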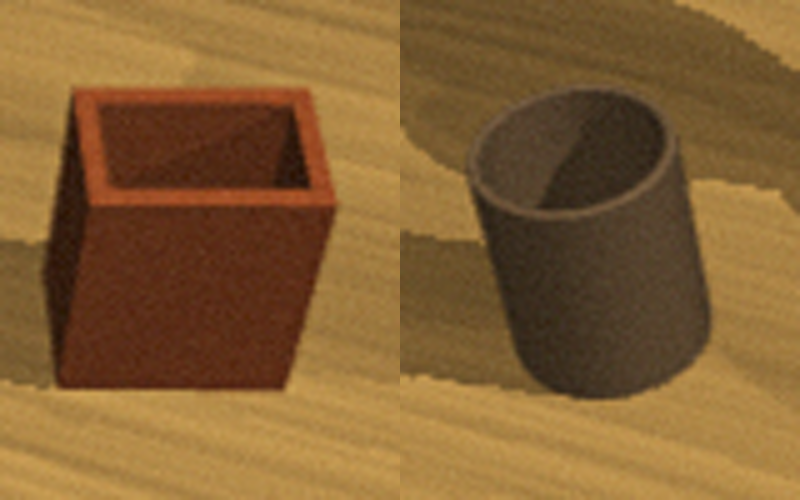

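```bash
python3 - <<'E'
from h import *
np.set_printoptions(precision=4,suppress=True)
s=env.calibration("scene");g=lambda p,o,z:ray(s,(np.array(p)+.5)/5+o-.5,z)
P=[g(p,(395,235),.101) for p in [(73,88),(310,88),(335,206),(92,206)]]
print(np.array(P),np.mean(P,0))
for i in range(4):
    d=P[(i+1)%4]-P[i];print(np.linalg.norm(d),np.degrees(np.arctan2(d[1],d[0])))
E=[g(p,(170,165),.1) for p in [(69,170),(279,143),(190,88),(155,215)]]
print(np.array(E),np.mean(E,0), (E[0]+E[1])/2,(E[2]+E[3])/2)
E
```

```text
[[0.5273 0.1689 0.101 ]
 [0.5    0.2437 0.101 ]
 [0.5492 0.2603 0.101 ]
 [0.5761 0.187  0.101 ]] [0.5381 0.215  0.101 ]
0.07968148310668177 110.07832753901253
0.05189919962660907 18.599386358764196
0.07807487909074423 -69.82103472807187
0.05201973261212981 -159.6273369045162
[[ 0.5375 -0.2705  0.1   ]
 [ 0.4958 -0.2018  0.1   ]
 [ 0.4779 -0.2519  0.1   ]
 [ 0.5488 -0.2257  0.1   ]] [ 0.515  -0.2375  0.1   ] [ 0.5166 -0.2362  0.1   ] [ 0.5133 -0.2388  0.1   ]
```

```bash
python3 -m handwheel '[{"dx":-1,"dy":-1,"dz":-1,"roll":0},{"dx":-1,"dy":-1,"dz":-1},{"dx":-1,"dy":-1,"dz":-1},{"dx":-1,"dy":-1,"dz":-0.8}]' 0 20
```

```text
invalid input at $[1]: expected keys dx, dy, dz, roll
```

```bash
python3 -m handwheel '[{"dx":-0.5,"dy":-0.3,"dz":-1,"roll":0},{"dx":-1,"dy":-0.6,"dz":-1,"roll":0},{"dx":-1,"dy":-0.6,"dz":-1,"roll":0},{"dx":-1,"dy":-0.6,"dz":-1,"roll":0},{"dx":-1,"dy":-0.6,"dz":-0.5,"roll":0},{"dx":-1,"dy":-0.6,"dz":0,"roll":0},{"dx":-1,"dy":-0.6,"dz":0,"roll":0},{"dx":-1,"dy":-0.6,"dz":0,"roll":0}]' 0 20
python3 -m handwheel '[{"dx":-1,"dy":-0.6,"dz":0,"roll":0},{"dx":-1,"dy":-0.6,"dz":0,"roll":0},{"dx":-1,"dy":-0.6,"dz":0,"roll":0},{"dx":-1,"dy":-0.6,"dz":0,"roll":0},{"dx":-1,"dy":-0.6,"dz":0,"roll":0},{"dx":-1,"dy":-0.6,"dz":0,"roll":0},{"dx":-1,"dy":-0.6,"dz":0,"roll":0},{"dx":-1,"dy":-0.6,"dz":0,"roll":0}]'
```

```text
clock: 0.82
tcp_pos: [0.3442, 0.3727, 0.3214]
orientation: [0.0, 0.22, 0.975, 0.0]
wrist_force: [0.9, -0.2, -0.3]
finger_gap: 0.0854
clock: 1.48
tcp_pos: [0.4474, 0.2171, 0.3211]
orientation: [-0.0, 0.22, 0.975, -0.0]
wrist_force: [-0.9, 0.6, 0.1]
finger_gap: 0.0853
```

```bash
python3 -m handwheel '[{"dx":-1,"dy":-0.56,"dz":0,"roll":0},{"dx":-1,"dy":-0.56,"dz":0,"roll":0},{"dx":-1,"dy":-0.56,"dz":0,"roll":0},{"dx":-1,"dy":-0.56,"dz":0,"roll":0},{"dx":-1,"dy":-0.56,"dz":0,"roll":0},{"dx":-1,"dy":-0.56,"dz":0,"roll":0},{"dx":-1,"dy":-0.56,"dz":0,"roll":0},{"dx":-1,"dy":-0.56,"dz":0,"roll":0}]' 0 20
python3 -m handwheel '[{"dx":-1,"dy":-0.56,"dz":0,"roll":0},{"dx":-1,"dy":-0.56,"dz":0,"roll":0},{"dx":0,"dy":0,"dz":0,"roll":-1},{"dx":0,"dy":0,"dz":0,"roll":-1},{"dx":0,"dy":0,"dz":0,"roll":-1},{"dx":0,"dy":0,"dz":0,"roll":-1},{"dx":0,"dy":0,"dz":0,"roll":-1},{"dx":0,"dy":0,"dz":0,"roll":-0.4}]'
python3 -m handwheel '[{"dx":0,"dy":0,"dz":0,"roll":0}]'
python3 - <<'E'
from h import *
s=env.get_state();print(s["tcp_pos"],s["joint_pos"])
c=env.calibration("wrist");w=env.read_camera("wrist")
np.savez("w1.npz",**{k:np.array(v) for k,v in c.items()})
cv2.imwrite("pics/w1.png",w)
E
```

```text
clock: 2.15
tcp_pos: [0.5534, 0.0676, 0.321]
orientation: [-0.0, 0.22, 0.975, -0.0]
wrist_force: [0.1, 0.1, 0.3]
finger_gap: 0.0854
clock: 2.82
tcp_pos: [0.5794, 0.0311, 0.3209]
orientation: [-0.0, -0.063, 0.998, 0.0]
wrist_force: [-0.3, -0.4, 0.2]
finger_gap: 0.0855
clock: 2.9
tcp_pos: [0.5794, 0.0312, 0.3209]
orientation: [-0.0, -0.061, 0.998, 0.0]
wrist_force: [0.1, -0.3, -0.5]
finger_gap: 0.0851
[0.57940083 0.03118897 0.3209064 ] [-8.45836543e-02  3.20555452e-01  2.73602056e-01  1.52461451e+00
  8.95768379e-05 -2.07178138e-01]
```

View pics/w1.png

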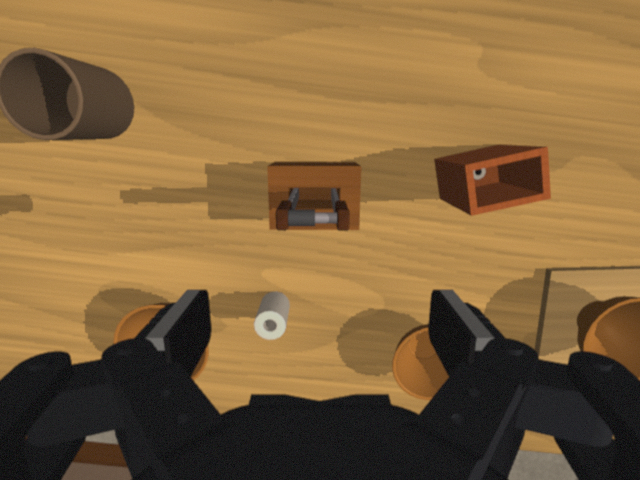

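```bash
python3 - <<'E'
import cv2,numpy as np
a=cv2.imread("pics/w1.png")
z=lambda x,y,w,h,s:cv2.resize(a[y:y+h,x:x+w],None,fx=s,fy=s,interpolation=cv2.INTER_CUBIC)
cv2.imwrite("pics/c4.png",np.hstack([z(260,150,110,90,6)]))
cv2.imwrite("pics/c5.png",np.hstack([z(430,140,130,80,3),z(0,40,136,80,3)]))
E
```

```text
(no output)
```

View pics/c4.png

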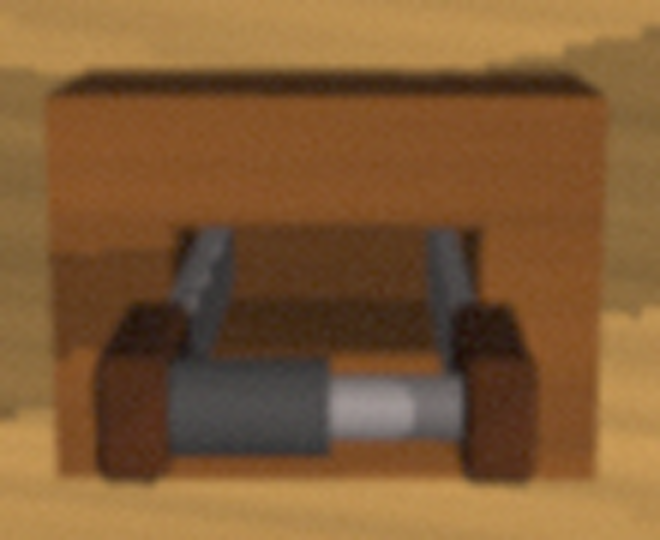

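View pics/c5.png

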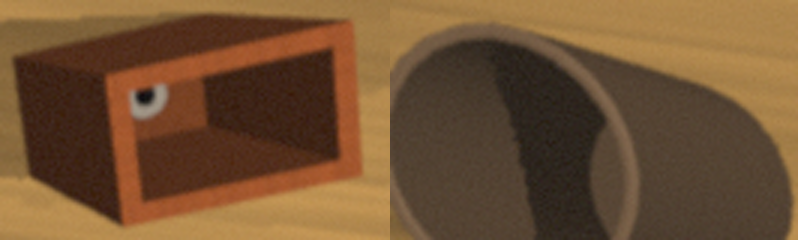

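```bash
cat > g.py <<'E'
from h import *
from scipy.spatial.transform import Rotation as Ro
np.set_printoptions(precision=4,suppress=True)
def tool(s):
    q=s["orientation"];return Ro.from_quat([q[1],q[2],q[3],q[0]]).as_matrix()
def rel(s,X):
    "rows (units of 20mm) in tool frame from TCP to X"
    return tool(s).T@(np.array(X)-s["tcp_pos"])/.02
def yaw(s):
    y=tool(s)[:,1];return np.degrees(np.arctan2(y[1],y[0]))
E
python3 - <<'E'
from g import *
c=dict(np.load("w1.npz"))
s=env.get_state()
f=lambda p,o,k,z:ray(c,(np.array(p)+.5)/k+o-.5,z)
a=f((133,418),(260,150),6,.175);b=f((500,418),(260,150),6,.175);d=b-a
print("tongs",a,b,(a+b)/2,np.linalg.norm(d),np.degrees(np.arctan2(d[1],d[0])),"tool yaw",yaw(s))
print(np.linalg.norm(f((98,418),(260,150),6,.175)-f((535,418),(260,150),6,.175)))
print("rel",rel(s,(a+b)/2))
P=[f(p,(430,140),3,.101) for p in[(107,74),(353,20),(362,175),(122,226)]]
print(np.array(P),np.mean(P,0));
for i in(0,2):
    d=P[i+1]-P[i];print(np.linalg.norm(d),np.degrees(np.arctan2(d[1],d[0])))
print("prop",f((147,97),(430,140),3,.031))
E
```

```text
tongs [0.5826 0.0008 0.175 ] [0.5765 0.0499 0.175 ] [0.5796 0.0254 0.175 ] 0.04955847199760865 97.0582184892894 tool yaw 96.90831826109455
0.05901104170706575
rel [ 0.0225 -0.2925  7.2972]
[[0.5235 0.1679 0.101 ]
 [0.4971 0.2426 0.101 ]
 [0.5456 0.2599 0.101 ]
 [0.5725 0.1845 0.101 ]] [0.5347 0.2137 0.101 ]
0.07922982122332428 109.53370435063624
0.08013402812700715 -70.40058236992729
prop [0.5323 0.2134 0.031 ]
```

```bash
python3 -m handwheel '[{"dx":0,"dy":-0.3,"dz":0.8,"roll":0},{"dx":0,"dy":0,"dz":1,"roll":0},{"dx":0,"dy":0,"dz":1,"roll":0},{"dx":0,"dy":0,"dz":1,"roll":0},{"dx":0,"dy":0,"dz":1,"roll":0},{"dx":0,"dy":0,"dz":1,"roll":0},{"dx":0,"dy":0,"dz":1,"roll":0},{"dx":0,"dy":0,"dz":0,"roll":0}]' 0 20
python3 - <<'E'
from g import *
print(env.get_state()["tcp_pos"])
cv2.imwrite("pics/w2.png",env.read_camera("wrist"))
E
```

```text
clock: 3.62
tcp_pos: [0.5776, 0.0255, 0.181]
orientation: [-0.004, -0.06, 0.998, 0.001]
wrist_force: [-0.5, 0.2, -0.5]
finger_gap: 0.0852
[0.5776 0.0255 0.181 ]
```

View pics/w2.png

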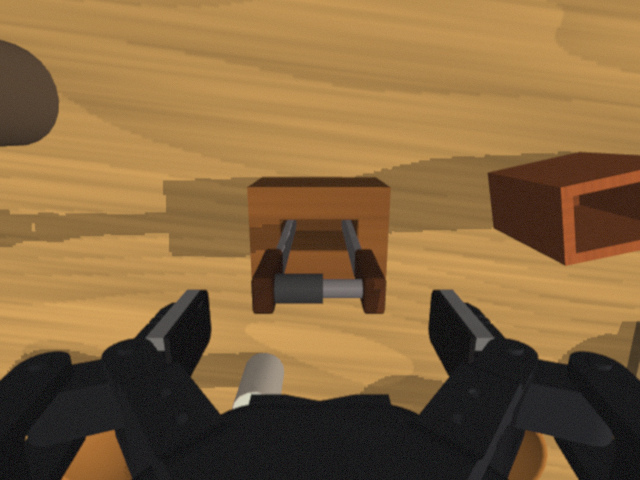

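```bash
python3 -m handwheel '[{"dx":-0.1,"dy":0,"dz":1,"roll":0},{"dx":0,"dy":0,"dz":1,"roll":0},{"dx":0,"dy":0,"dz":0.6,"roll":0},{"dx":0,"dy":0,"dz":0,"roll":0},{"dx":0,"dy":0,"dz":0,"roll":0}]' 40 20
python3 -m handwheel '[{"dx":0,"dy":0,"dz":0,"roll":0},{"dx":0,"dy":0,"dz":0,"roll":0},{"dx":0,"dy":0,"dz":0,"roll":0},{"dx":0,"dy":0,"dz":0,"roll":0}]' 65 20
```

```text
clock: 4.08
tcp_pos: [0.5826, 0.0255, 0.1342]
orientation: [0.0, -0.061, 0.998, 0.0]
wrist_force: [0.7, 0.9, 0.6]
finger_gap: 0.0719
clock: 4.42
tcp_pos: [0.5829, 0.0255, 0.1343]
orientation: [0.001, -0.061, 0.998, -0.0]
wrist_force: [-1.0, -0.6, 0.5]
finger_gap: 0.0639
```

```bash
python3 -m handwheel '[{"dx":0.12,"dy":0,"dz":0.2,"roll":0},{"dx":0,"dy":0,"dz":0,"roll":0}]' 65 20
python3 - <<'E'
from g import *
cv2.imwrite("pics/w3.png",env.read_camera("wrist"))
b=env.read_camera("scene");cv2.imwrite("pics/s3.png",cv2.resize(b[150:330,250:490],None,fx=3,fy=3))
E
```

```text
clock: 4.58
tcp_pos: [0.5792, 0.0252, 0.1288]
orientation: [-0.0, -0.061, 0.998, 0.0]
wrist_force: [-0.7, 0.5, -1.2]
finger_gap: 0.0635
```

View pics/w3.png

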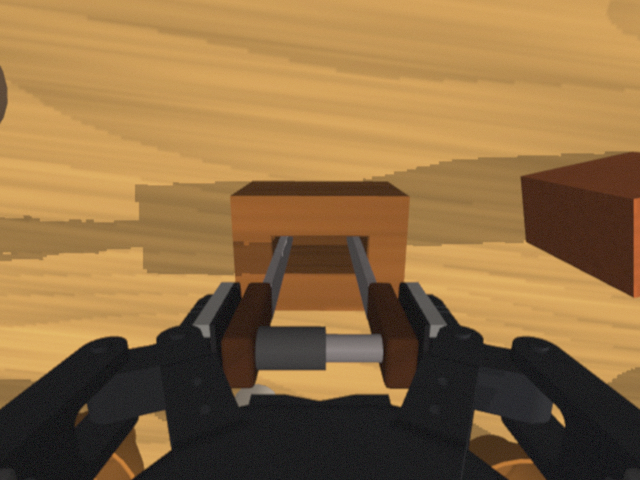

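View pics/s3.png

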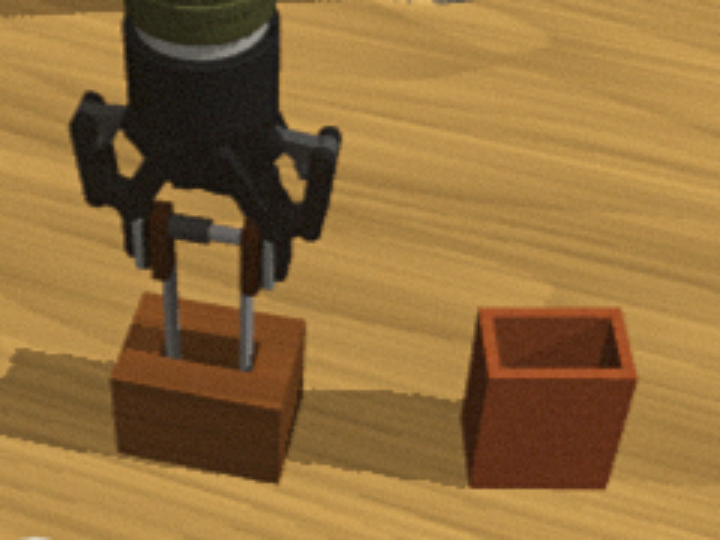

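```bash
python3 -m handwheel '[{"dx":0,"dy":0,"dz":0,"roll":0},{"dx":0,"dy":0,"dz":0,"roll":0},{"dx":0,"dy":0,"dz":0,"roll":0},{"dx":0,"dy":0,"dz":0,"roll":0}]' 96 20
```

```text
clock: 5.02
tcp_pos: [0.5804, 0.0252, 0.13]
orientation: [0.001, -0.061, 0.998, -0.0]
wrist_force: [-0.9, -0.6, 5.9]
finger_gap: 0.0536
```

```bash
python3 -m handwheel '[{"dx":0,"dy":0,"dz":-0.3,"roll":0},{"dx":0,"dy":0,"dz":-0.6,"roll":0},{"dx":0,"dy":0,"dz":-0.8,"roll":0},{"dx":0,"dy":0,"dz":-0.8,"roll":0},{"dx":0,"dy":0,"dz":-0.8,"roll":0},{"dx":0,"dy":0,"dz":-0.8,"roll":0},{"dx":0,"dy":0,"dz":-0.8,"roll":0},{"dx":0,"dy":0,"dz":-0.8,"roll":0}]' 
python3 -m handwheel '[{"dx":0,"dy":0,"dz":-0.8,"roll":0},{"dx":0,"dy":0,"dz":-0.4,"roll":0},{"dx":0,"dy":0,"dz":0,"roll":0}]'
python3 - <<'E'
from g import *
s=env.get_state();print(s["wrist_force"],yaw(s),rel(s,[.537,.213,s["tcp_pos"][2]]))
cv2.imwrite("pics/w4.png",env.read_camera("wrist"))
b=env.read_camera("scene");cv2.imwrite("pics/s4.png",cv2.resize(b[50:330,250:490],None,fx=2,fy=2))
E
```

```text
clock: 5.68
tcp_pos: [0.5794, 0.0253, 0.2436]
orientation: [-0.001, -0.061, 0.998, 0.0]
wrist_force: [0.4, -0.2, -1.2]
finger_gap: 0.0534
clock: 5.93
tcp_pos: [0.5807, 0.0251, 0.269]
orientation: [0.001, -0.061, 0.998, -0.0]
wrist_force: [0.5, -0.0, -1.1]
finger_gap: 0.0536
[ 0.527  -0.0058 -1.0835] 96.97223218057081 [ 1.0265  9.5892 -0.008 ]
```

View pics/w4.png

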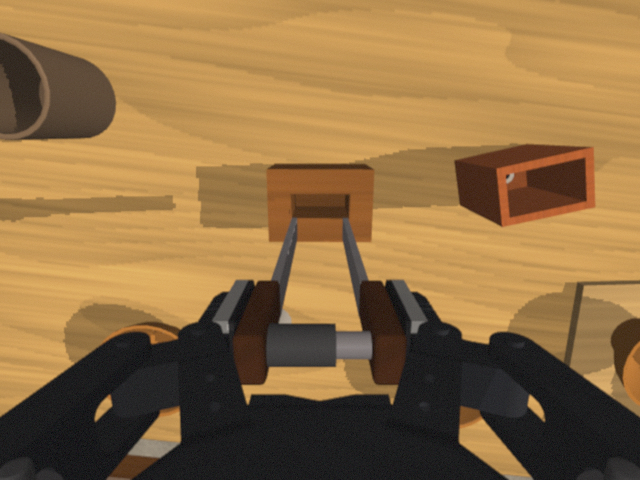

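View pics/s4.png

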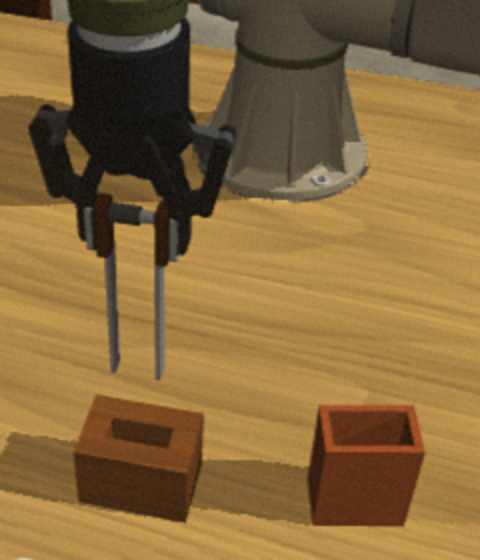

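```bash
python3 -m handwheel '[{"dx":0.1,"dy":0.6,"dz":0,"roll":0},{"dx":0.1,"dy":1,"dz":0,"roll":0},{"dx":0.1,"dy":1,"dz":0,"roll":0},{"dx":0.1,"dy":1,"dz":0,"roll":0},{"dx":0.1,"dy":1,"dz":0,"roll":0},{"dx":0.1,"dy":1,"dz":0,"roll":0},{"dx":0.1,"dy":1,"dz":0,"roll":0},{"dx":0.1,"dy":1,"dz":0,"roll":0}]'
python3 -m handwheel '[{"dx":0.13,"dy":1,"dz":0,"roll":0},{"dx":0.1,"dy":0.7,"dz":0,"roll":0},{"dx":0.1,"dy":0.3,"dz":0,"roll":0},{"dx":0,"dy":0,"dz":0,"roll":-0.7},{"dx":0,"dy":0,"dz":0,"roll":-0.7},{"dx":0,"dy":0,"dz":0,"roll":-0.73},{"dx":0,"dy":0,"dz":0,"roll":0},{"dx":0,"dy":0,"dz":0,"roll":0}]'
python3 - <<'E'
from g import *
s=env.get_state();print(s["wrist_force"],yaw(s),rel(s,[.537,.213,s["tcp_pos"][2]]))
c=env.calibration("wrist");w=env.read_camera("wrist");cv2.imwrite("pics/w5.png",w)
np.savez("w5.npz",**{k:np.array(v) for k,v in c.items()})
np.savez("w5s.npz",**{k:np.array(v) for k,v in s.items()})
cv2.imwrite("pics/c6.png",cv2.resize(w[130:330,230:420],None,fx=3,fy=3,interpolation=cv2.INTER_CUBIC))
T=tool(s)
for o in(-21,-17,17,21):print(proj(c,s["tcp_pos"]+T@[0,o/1000,.120]))
b=env.read_camera("top");cv2.imwrite("pics/t5.png",b)
b=env.read_camera("scene");cv2.imwrite("pics/s5.png",cv2.resize(b[50:330,330:530],None,fx=2,fy=2))
E
```

```text
clock: 6.7
tcp_pos: [0.5441, 0.1756, 0.2658]
orientation: [-0.001, -0.061, 0.998, 0.0]
wrist_force: [-0.1, -0.5, -1.7]
finger_gap: 0.0536
clock: 7.37
tcp_pos: [0.5339, 0.2128, 0.2669]
orientation: [-0.0, -0.17, 0.985, -0.0]
wrist_force: [-0.5, -0.4, -1.3]
finger_gap: 0.0533
[-0.5463 -0.4001 -1.273 ] 109.60980181262345 [-0.1483 -0.0398 -0.0001]
[291.1109 227.6915]
[296.5004 227.6952]
[342.3174 227.7264]
[347.7084 227.7301]
```

View pics/w5.png

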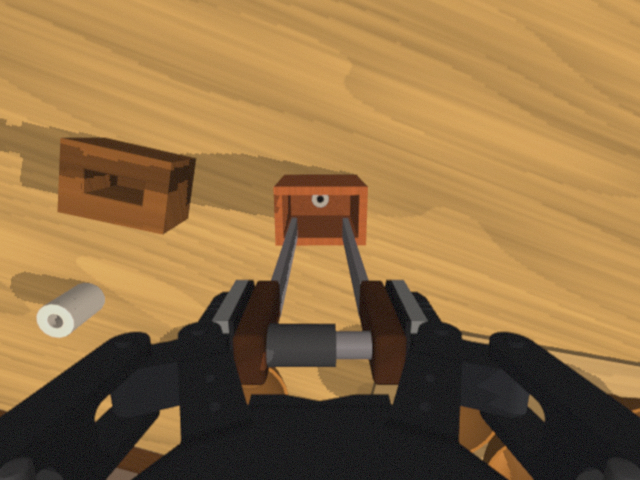

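View pics/c6.png

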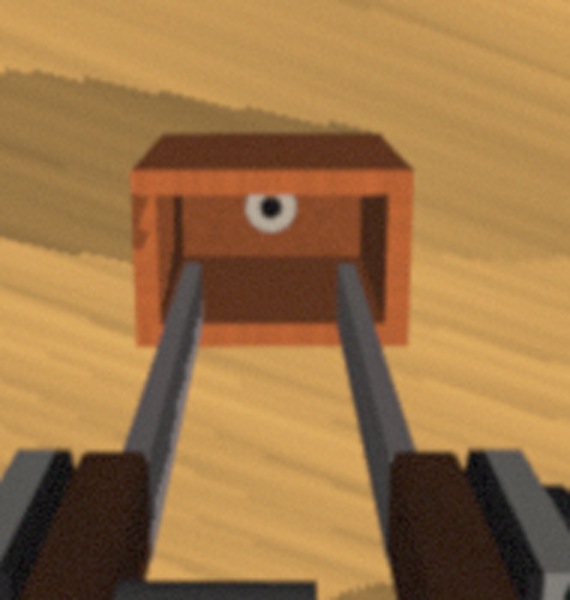

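View pics/s5.png

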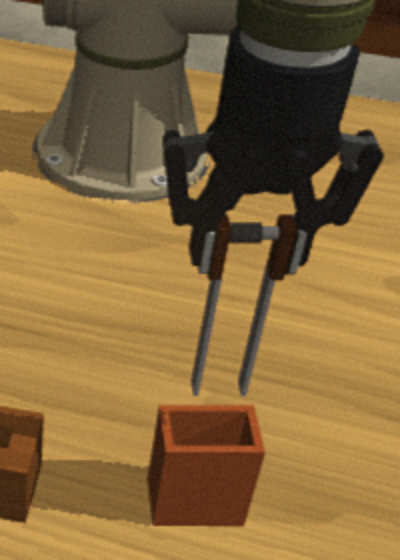

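```bash
python3 - <<'E'
from g import *
c=dict(np.load("w5.npz"));s=dict(np.load("w5s.npz"))
f=lambda p,z:ray(c,(np.array(p)+.5)/3+[230,130]-.5,z)
P=[f(p,.101) for p in[(131,170),(413,170),(408,345),(136,345)]]
print(np.mean(P,0))
for i in range(4):
    d=P[(i+1)%4]-P[i];print(np.linalg.norm(d),np.degrees(np.arctan2(d[1],d[0])))
p=f((271,208),.031);print("prop",p)
z=s["tcp_pos"][2]
print("caddy rel mm",20*rel(s,[*np.mean(P,0)[:2],z]),"prop rel",20*rel(s,[*p[:2],z]))
E
```

```text
[0.5348 0.2139 0.101 ]
0.07950210135654688 109.64276740640102
0.05152932764818623 19.966979565952087
0.08003140119540567 -70.34627941191371
0.05154435037909663 -160.62147621710687
prop [0.5322 0.2126 0.031 ]
caddy rel mm [-1.2203  0.7424 -0.0009] prop rel [1.7108 0.4915 0.0012]
```

View pics/t5.png

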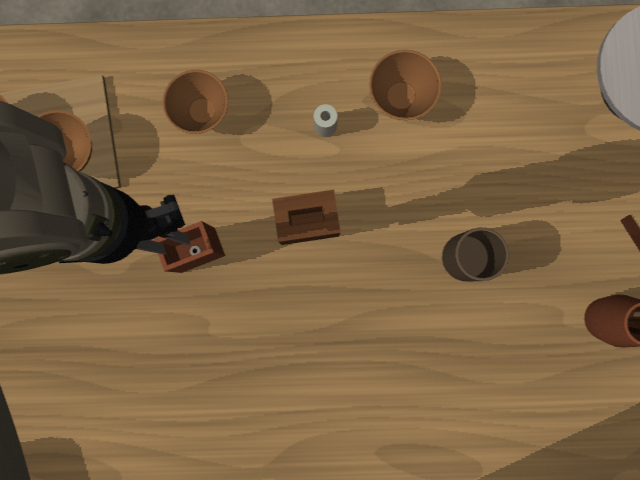

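```bash
python3 -m handwheel '[{"dx":0.04,"dy":0.03,"dz":0.5,"roll":0},{"dx":0,"dy":0,"dz":0.7,"roll":0},{"dx":0,"dy":0,"dz":0.7,"roll":0},{"dx":0,"dy":0,"dz":0.6,"roll":0},{"dx":0,"dy":0,"dz":0,"roll":0}]'
python3 - <<'E'
from g import *
s=env.get_state();print(s["tcp_pos"],s["wrist_force"])
w=env.read_camera("wrist")
cv2.imwrite("pics/w6.png",cv2.resize(w[130:330,230:420],None,fx=3,fy=3,interpolation=cv2.INTER_CUBIC))
E
```

```text
clock: 7.93
tcp_pos: [0.5314, 0.2128, 0.2139]
orientation: [-0.003, -0.171, 0.985, -0.0]
wrist_force: [-0.4, -0.1, -2.0]
finger_gap: 0.0535
[0.5314 0.2128 0.2139] [-0.4359 -0.0574 -2.037 ]
```

View pics/w6.png

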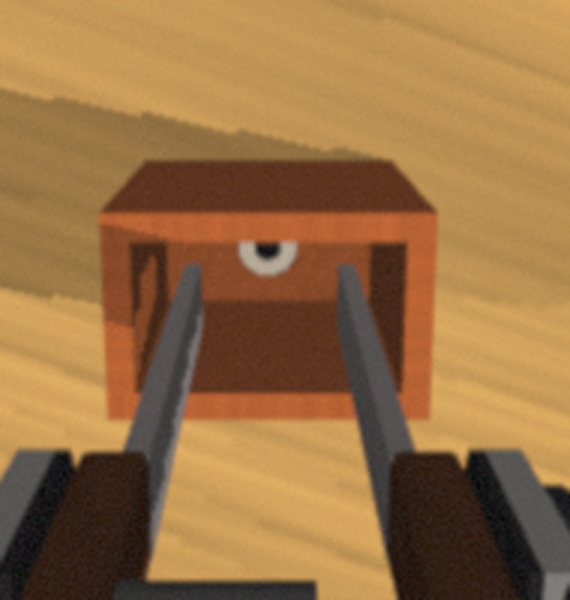

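```bash
python3 -m handwheel '[{"dx":0,"dy":0,"dz":0,"roll":0},{"dx":0,"dy":0,"dz":0.5,"roll":0},{"dx":0,"dy":0,"dz":0.6,"roll":0},{"dx":0,"dy":0,"dz":0.6,"roll":0},{"dx":0,"dy":0,"dz":0.6,"roll":0},{"dx":0,"dy":0,"dz":0.5,"roll":0},{"dx":0,"dy":0,"dz":0,"roll":0},{"dx":0,"dy":0,"dz":0,"roll":0}]'
```

```text
clock: 8.65
tcp_pos: [0.5329, 0.2133, 0.161]
orientation: [-0.0, -0.172, 0.985, 0.0]
wrist_force: [0.7, -0.2, -1.2]
finger_gap: 0.0534
```

```bash
python3 - <<'E'
from g import *
w=env.read_camera("wrist")
cv2.imwrite("pics/w7.png",cv2.resize(w[130:330,230:420],None,fx=3,fy=3,interpolation=cv2.INTER_CUBIC))
E
```

```text
(no output)
```

View pics/w7.png

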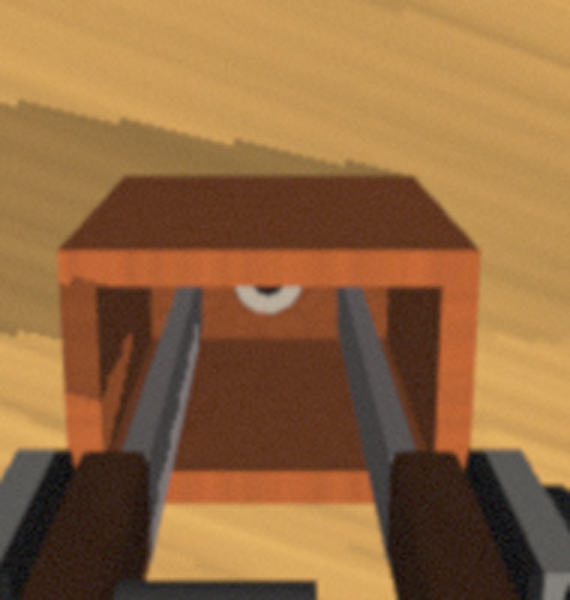

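```bash
python3 -m handwheel '[{"dx":0,"dy":0,"dz":0.4,"roll":0},{"dx":0,"dy":0,"dz":0.5,"roll":0},{"dx":0,"dy":0,"dz":0.45,"roll":0},{"dx":0,"dy":0,"dz":0,"roll":0},{"dx":0,"dy":0,"dz":0,"roll":0}]'
python3 -m handwheel '[{"dx":0,"dy":0,"dz":0,"roll":0},{"dx":0,"dy":0,"dz":0,"roll":0},{"dx":0,"dy":0,"dz":0,"roll":0}]' 120 30
```

```text
clock: 9.12
tcp_pos: [0.5324, 0.2131, 0.1332]
orientation: [-0.001, -0.172, 0.985, -0.0]
wrist_force: [-0.2, -0.1, -1.6]
finger_gap: 0.0533
clock: 9.37
tcp_pos: [0.5335, 0.2134, 0.1348]
orientation: [0.0, -0.172, 0.985, 0.0]
wrist_force: [0.6, 0.2, -1.5]
finger_gap: 0.0458
```

```bash
python3 -m handwheel '[{"dx":0,"dy":0,"dz":0,"roll":0},{"dx":0,"dy":0,"dz":0,"roll":0},{"dx":0,"dy":0,"dz":0,"roll":0},{"dx":0,"dy":0,"dz":0,"roll":0},{"dx":0,"dy":0,"dz":0,"roll":0},{"dx":0,"dy":0,"dz":0,"roll":0}]' 200 35
python3 - <<'E'
from g import *
w=env.read_camera("wrist")
cv2.imwrite("pics/w8.png",cv2.resize(w[130:330,230:420],None,fx=3,fy=3,interpolation=cv2.INTER_CUBIC))
E
```

```text
clock: 9.87
tcp_pos: [0.5337, 0.2134, 0.1349]
orientation: [0.001, -0.172, 0.985, 0.0]
wrist_force: [0.3, -0.2, 3.6]
finger_gap: 0.0363
```

View pics/w8.png

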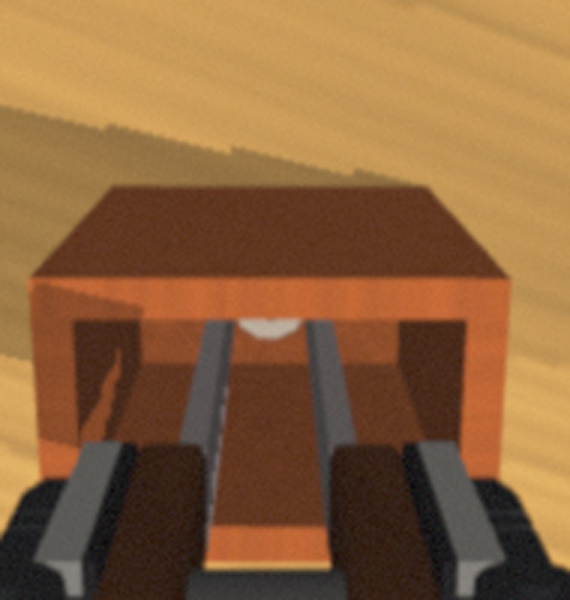

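```bash
python3 -m handwheel '[{"dx":0,"dy":0,"dz":0,"roll":0},{"dx":0,"dy":0,"dz":0,"roll":0},{"dx":0,"dy":0,"dz":-0.1,"roll":0},{"dx":0,"dy":0,"dz":-0.2,"roll":0},{"dx":0,"dy":0,"dz":-0.3,"roll":0},{"dx":0,"dy":0,"dz":-0.4,"roll":0},{"dx":0,"dy":0,"dz":-0.4,"roll":0},{"dx":0,"dy":0,"dz":-0.4,"roll":0}]'
python3 -m handwheel '[{"dx":0,"dy":0,"dz":-0.5,"roll":0},{"dx":0,"dy":0,"dz":-0.5,"roll":0},{"dx":0,"dy":0,"dz":-0.5,"roll":0},{"dx":0,"dy":0,"dz":-0.5,"roll":0},{"dx":0,"dy":0,"dz":-0.5,"roll":0},{"dx":0,"dy":0,"dz":-0.5,"roll":0},{"dx":0,"dy":0,"dz":-0.5,"roll":0},{"dx":0,"dy":0,"dz":-0.5,"roll":0}]'
python3 -m handwheel '[{"dx":0,"dy":0,"dz":-0.5,"roll":0},{"dx":0,"dy":0,"dz":-0.5,"roll":0},{"dx":0,"dy":0,"dz":-0.5,"roll":0},{"dx":0,"dy":0,"dz":-0.4,"roll":0},{"dx":0,"dy":0,"dz":0,"roll":0}]'
python3 - <<'E'
from g import *
s=env.get_state();print(rel(s,[.5135,-.239,s["tcp_pos"][2]]))
w=env.read_camera("wrist")
cv2.imwrite("pics/w9.png",cv2.resize(w[130:330,230:420],None,fx=3,fy=3,interpolation=cv2.INTER_CUBIC))
b=env.read_camera("scene");cv2.imwrite("pics/s9.png",cv2.resize(b[50:330,330:530],None,fx=2,fy=2))
E
```

```text
clock: 10.58
tcp_pos: [0.5332, 0.2134, 0.1712]
orientation: [0.0, -0.172, 0.985, 0.0]
wrist_force: [-0.2, -0.1, -1.9]
finger_gap: 0.0361
clock: 11.25
tcp_pos: [0.5332, 0.2133, 0.2514]
orientation: [0.0, -0.172, 0.985, 0.0]
wrist_force: [0.1, 0.0, -1.6]
finger_gap: 0.0366
clock: 11.67
tcp_pos: [0.534, 0.2135, 0.2905]
orientation: [0.002, -0.172, 0.985, 0.0]
wrist_force: [0.3, 0.5, -1.2]
finger_gap: 0.0363
[  8.6133 -20.9488  -0.0214]
```

View pics/w9.png

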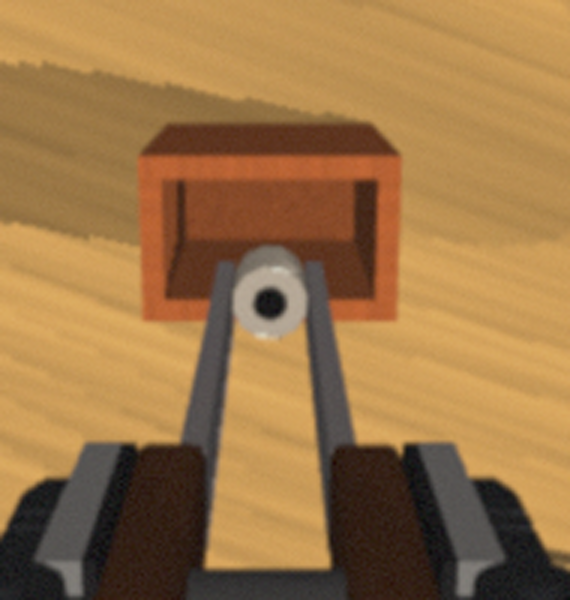

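View pics/s9.png

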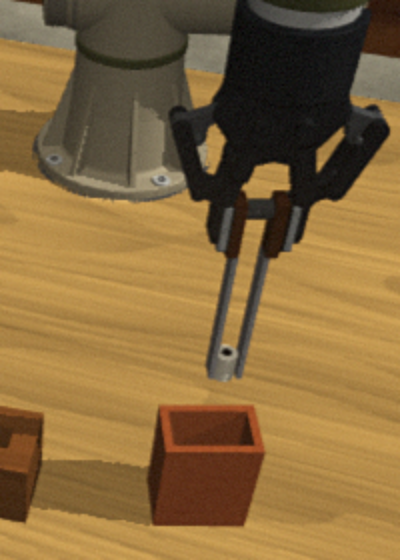

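```bash
python3 -m handwheel '[{"dx":0.2,"dy":-0.5,"dz":0,"roll":0},{"dx":0.35,"dy":-0.85,"dz":0,"roll":0},{"dx":0.35,"dy":-0.85,"dz":0,"roll":0},{"dx":0.35,"dy":-0.85,"dz":0,"roll":0},{"dx":0.35,"dy":-0.85,"dz":0,"roll":0},{"dx":0.35,"dy":-0.85,"dz":0,"roll":0},{"dx":0.35,"dy":-0.85,"dz":0,"roll":0},{"dx":0.35,"dy":-0.85,"dz":0,"roll":0}]'
python3 -m handwheel '[{"dx":0.35,"dy":-0.85,"dz":0,"roll":0},{"dx":0.35,"dy":-0.85,"dz":0,"roll":0},{"dx":0.35,"dy":-0.85,"dz":0,"roll":0},{"dx":0.35,"dy":-0.85,"dz":0,"roll":0},{"dx":0.35,"dy":-0.85,"dz":0,"roll":0},{"dx":0.35,"dy":-0.85,"dz":0,"roll":0},{"dx":0.35,"dy":-0.85,"dz":0,"roll":0},{"dx":0.35,"dy":-0.85,"dz":0,"roll":0}]'
python3 -m handwheel '[{"dx":0.35,"dy":-0.85,"dz":0,"roll":0},{"dx":0.35,"dy":-0.85,"dz":0,"roll":0},{"dx":0.35,"dy":-0.85,"dz":0,"roll":0},{"dx":0.35,"dy":-0.85,"dz":0,"roll":0},{"dx":0.35,"dy":-0.85,"dz":0,"roll":0},{"dx":0.35,"dy":-0.85,"dz":0,"roll":0},{"dx":0.3,"dy":-0.8,"dz":0,"roll":0},{"dx":0.2,"dy":-0.5,"dz":0,"roll":0}]'
python3 -m handwheel '[{"dx":0.1,"dy":-0.3,"dz":0,"roll":0},{"dx":0.1,"dy":-0.2,"dz":0,"roll":0},{"dx":0,"dy":0,"dz":0,"roll":0},{"dx":0,"dy":0,"dz":0,"roll":0},{"dx":0,"dy":0,"dz":0,"roll":0}]'
python3 - <<'E'
from g import *
s=env.get_state();print(rel(s,[.5135,-.239,s["tcp_pos"][2]]),s["joint_pos"])
c=env.calibration("wrist");w=env.read_camera("wrist");cv2.imwrite("pics/w10.png",w)
np.savez("w10.npz",**{k:np.array(v) for k,v in c.items()})
np.savez("w10s.npz",**{k:np.array(v) for k,v in s.items()})
cv2.imwrite("pics/c10.png",cv2.resize(w[130:330,220:420],None,fx=3,fy=3,interpolation=cv2.INTER_CUBIC))
E
```

```text
clock: 12.43
tcp_pos: [0.5261, 0.0724, 0.2875]
orientation: [-0.001, -0.171, 0.985, 0.0]
wrist_force: [0.3, -0.6, -2.0]
finger_gap: 0.0364
clock: 13.1
tcp_pos: [0.5192, -0.0743, 0.2875]
orientation: [-0.001, -0.171, 0.985, 0.0]
wrist_force: [-0.4, -0.5, -1.8]
finger_gap: 0.0368
clock: 13.77
tcp_pos: [0.5135, -0.2129, 0.2874]
orientation: [-0.001, -0.171, 0.985, 0.0]
wrist_force: [0.1, 0.1, -1.7]
finger_gap: 0.0362
clock: 14.18
tcp_pos: [0.5141, -0.221, 0.2883]
orientation: [0.0, -0.172, 0.985, 0.0]
wrist_force: [0.1, -0.1, -0.8]
finger_gap: 0.0363
[ 0.3317 -0.8398 -0.0004] [-0.5496  0.2747  0.1319  1.4283  0.0003 -0.8952]
```

View pics/c10.png

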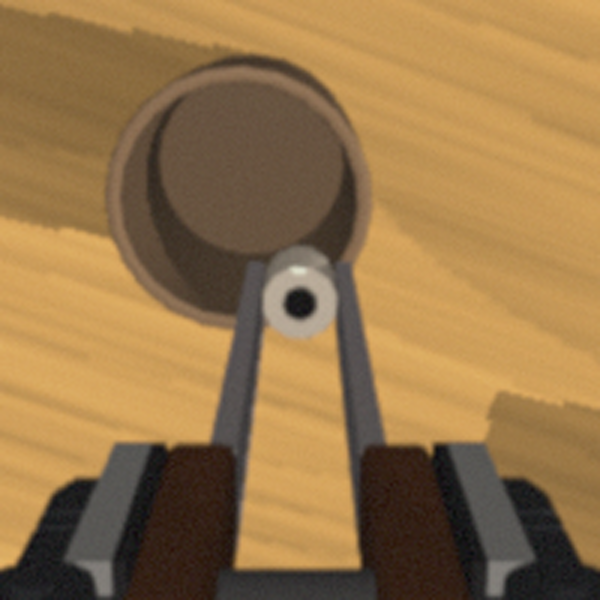

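```bash
python3 - <<'E'
from g import *
c=dict(np.load("w10.npz"));s=dict(np.load("w10s.npz"))
f=lambda p:ray(c,(np.array(p)+.5)/3+[220,130]-.5,.1)
P=[f(p) for p in[(107,193),(372,193),(240,66),(240,328)]]
print(np.linalg.norm(P[1]-P[0]),np.linalg.norm(P[3]-P[2]))
m=np.mean(P,0);print(m,rel(s,[*m[:2],s["tcp_pos"][2]]))
E
```

```text
0.0805872788654531 0.08043755426924684
[ 0.5079 -0.2424  0.1   ] [ 0.6509 -0.9061 -0.0005]
```

```bash
python3 -m handwheel '[{"dx":0.25,"dy":-0.4,"dz":0.3,"roll":0},{"dx":0.3,"dy":-0.48,"dz":0.6,"roll":0},{"dx":0,"dy":0,"dz":0.6,"roll":0},{"dx":0,"dy":0,"dz":0.3,"roll":0},{"dx":0,"dy":0,"dz":0,"roll":0},{"dx":0,"dy":0,"dz":0,"roll":0}]'
python3 - <<'E'
from g import *
s=env.get_state()
c=env.calibration("wrist");w=env.read_camera("wrist")
np.savez("w11.npz",**{k:np.array(v) for k,v in c.items()})
np.savez("w11s.npz",**{k:np.array(v) for k,v in s.items()})
cv2.imwrite("pics/c11.png",cv2.resize(w[130:330,220:420],None,fx=3,fy=3,interpolation=cv2.INTER_CUBIC))
b=env.read_camera("scene");cv2.imwrite("pics/s11.png",cv2.resize(b[0:280,100:340],None,fx=2,fy=2))
E
```

```text
clock: 14.73
tcp_pos: [0.5094, -0.2418, 0.252]
orientation: [-0.0, -0.172, 0.985, 0.0]
wrist_force: [0.3, -0.3, -1.0]
finger_gap: 0.0367
```

View pics/c11.png

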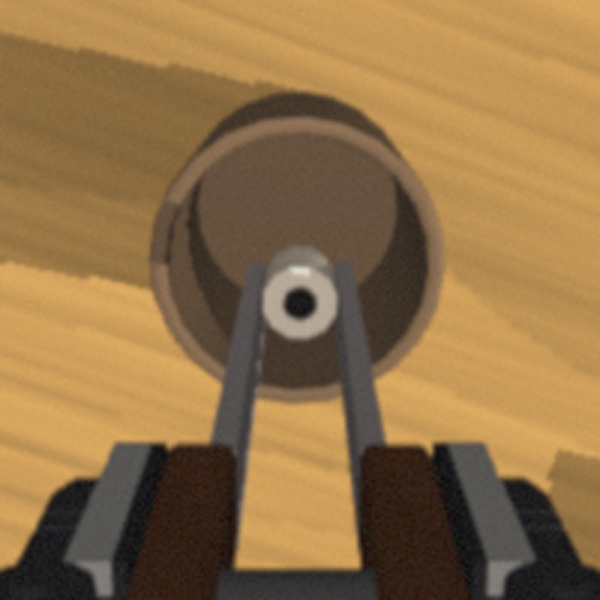

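View pics/s11.png

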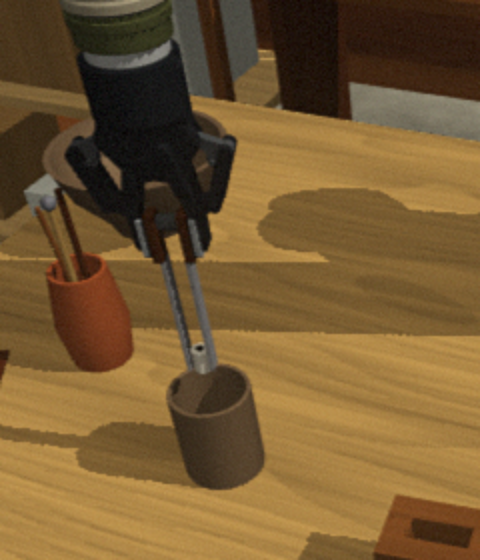

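```bash
python3 - <<'E'
from g import *
c=dict(np.load("w11.npz"));s=dict(np.load("w11s.npz"))
f=lambda p:ray(c,(np.array(p)+.5)/3+[220,130]-.5,.1)
P=[f(p) for p in[(151,258),(443,258),(298,117),(298,402)]]
m=(P[2]+P[3])/2;m=np.array([*(np.mean(P,0))]);print(m,20*rel(s,[*m[:2],s["tcp_pos"][2]]),np.linalg.norm(P[1]-P[0]),np.linalg.norm(P[3]-P[2]))
print(proj(c,s["tcp_pos"]+tool(s)@[-.008,0,.12]))
E
```

```text
[ 0.5084 -0.2425  0.1   ] [ 1.2297 -0.3568  0.0003] 0.08031152512592779 0.08030234299831826
[319.3696 238.0087]
```

```bash
python3 -m handwheel '[{"dx":0.06,"dy":0,"dz":0.5,"roll":0},{"dx":0,"dy":0,"dz":0.8,"roll":0},{"dx":0,"dy":0,"dz":0.8,"roll":0},{"dx":0,"dy":0,"dz":0.8,"roll":0},{"dx":0,"dy":0,"dz":0.8,"roll":0},{"dx":0,"dy":0,"dz":0.8,"roll":0},{"dx":0,"dy":0,"dz":0.5,"roll":0},{"dx":0,"dy":0,"dz":0,"roll":0}]'
python3 -m handwheel '[{"dx":0,"dy":0,"dz":0,"roll":0},{"dx":0,"dy":0,"dz":0,"roll":0},{"dx":0,"dy":0,"dz":0,"roll":0}]'
python3 - <<'E'
from g import *
w=env.read_camera("wrist")
cv2.imwrite("pics/c12.png",cv2.resize(w[130:330,220:420],None,fx=3,fy=3,interpolation=cv2.INTER_CUBIC))
E
```

```text
clock: 15.5
tcp_pos: [0.5072, -0.2414, 0.1497]
orientation: [-0.001, -0.172, 0.985, 0.001]
wrist_force: [-0.0, -0.1, -1.5]
finger_gap: 0.0365
clock: 15.75
tcp_pos: [0.5093, -0.2429, 0.1535]
orientation: [0.001, -0.172, 0.985, -0.001]
wrist_force: [0.3, 0.0, -2.1]
finger_gap: 0.0365
```

View pics/c12.png

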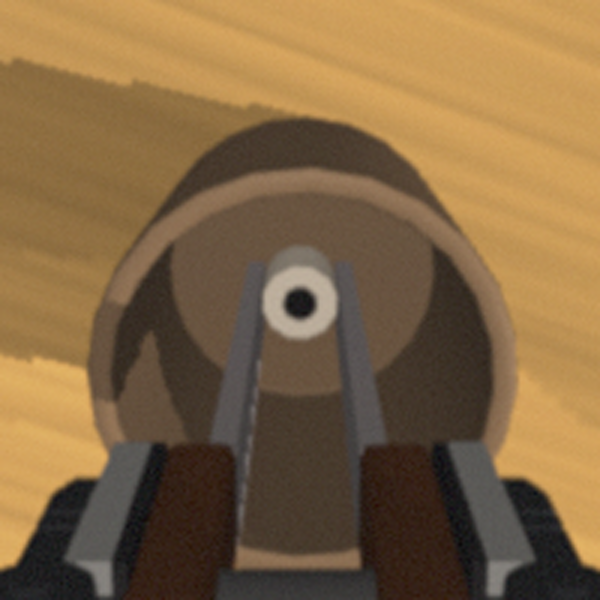

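Centred and clear of the walls, with about 18 mm left to the floor. I'll lower in small steps while watching the force.

```bash
python3 -m handwheel '[{"dx":0,"dy":0,"dz":0.3,"roll":0},{"dx":0,"dy":0,"dz":0.3,"roll":0},{"dx":0,"dy":0,"dz":0.15,"roll":0},{"dx":0,"dy":0,"dz":0,"roll":0},{"dx":0,"dy":0,"dz":0,"roll":0},{"dx":0,"dy":0,"dz":0,"roll":0}]'
python3 -m handwheel '[{"dx":0,"dy":0,"dz":0.1,"roll":0},{"dx":0,"dy":0,"dz":0,"roll":0},{"dx":0,"dy":0,"dz":0,"roll":0},{"dx":0,"dy":0,"dz":0,"roll":0}]'
```

```text
clock: 16.3
tcp_pos: [0.5086, -0.2424, 0.1372]
orientation: [-0.0, -0.171, 0.985, 0.0]
wrist_force: [0.5, -0.2, -1.4]
finger_gap: 0.0363
clock: 16.63
tcp_pos: [0.5086, -0.2424, 0.1354]
orientation: [0.0, -0.172, 0.985, -0.0]
wrist_force: [-0.0, 0.3, -2.5]
finger_gap: 0.0363
```

```bash
python3 -m handwheel '[{"dx":0,"dy":0,"dz":0.05,"roll":0},{"dx":0,"dy":0,"dz":0,"roll":0},{"dx":0,"dy":0,"dz":0,"roll":0}]'
python3 -m handwheel '[{"dx":0,"dy":0,"dz":0.03,"roll":0},{"dx":0,"dy":0,"dz":0,"roll":0},{"dx":0,"dy":0,"dz":0,"roll":0}]'
```

```text
clock: 16.88
tcp_pos: [0.5086, -0.2423, 0.1342]
orientation: [0.0, -0.172, 0.985, 0.0]
wrist_force: [-0.0, 0.4, -1.1]
finger_gap: 0.0363
clock: 17.13
tcp_pos: [0.5087, -0.2424, 0.1339]
orientation: [0.0, -0.172, 0.985, -0.0]
wrist_force: [-0.6, 1.0, 0.7]
finger_gap: 0.0365
```

```bash
python3 -m handwheel '[{"dx":0,"dy":0,"dz":0,"roll":0},{"dx":0,"dy":0,"dz":0,"roll":0},{"dx":0,"dy":0,"dz":0,"roll":0}]' 125 20
python3 -m handwheel '[{"dx":0,"dy":0,"dz":0,"roll":0},{"dx":0,"dy":0,"dz":0,"roll":0},{"dx":0,"dy":0,"dz":0,"roll":0},{"dx":0,"dy":0,"dz":0,"roll":0}]' 95
python3 - <<'E'
from g import *
w=env.read_camera("wrist")
cv2.imwrite("pics/c13.png",cv2.resize(w[130:330,220:420],None,fx=3,fy=3,interpolation=cv2.INTER_CUBIC))
E
```

```text
clock: 17.38
tcp_pos: [0.5085, -0.2423, 0.1335]
orientation: [-0.0, -0.172, 0.985, 0.0]
wrist_force: [0.4, -0.7, -1.1]
finger_gap: 0.0436
clock: 17.72
tcp_pos: [0.5085, -0.2424, 0.1336]
orientation: [-0.0, -0.172, 0.985, 0.0]
wrist_force: [0.7, 0.2, -0.9]
finger_gap: 0.0538
```

View pics/c13.png

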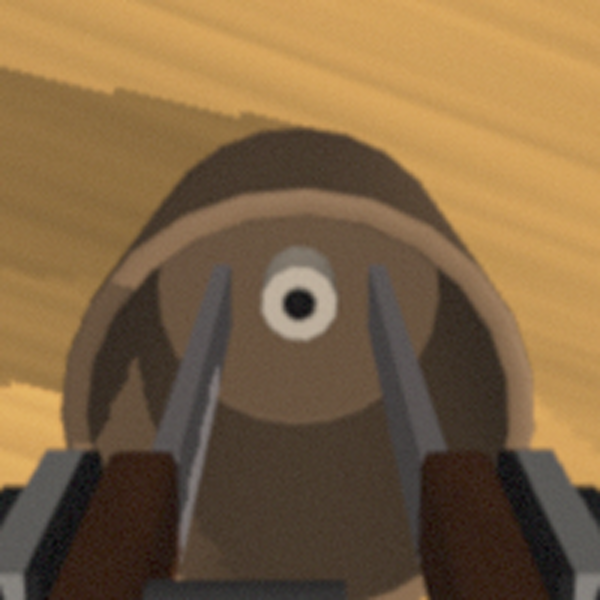

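The prop stands on the cup floor, free between the open arms. I'll set the tong tips down on the floor too, then release.

```bash
python3 -m handwheel '[{"dx":0,"dy":0,"dz":0.15,"roll":0},{"dx":0,"dy":0,"dz":0,"roll":0},{"dx":0,"dy":0,"dz":0,"roll":0}]'
python3 -m handwheel '[{"dx":0,"dy":0,"dz":0.1,"roll":0},{"dx":0,"dy":0,"dz":0,"roll":0},{"dx":0,"dy":0,"dz":0,"roll":0}]'
```

```text
clock: 18.02
tcp_pos: [0.5084, -0.2422, 0.1303]
orientation: [-0.0, -0.172, 0.985, 0.0]
wrist_force: [-0.3, -0.7, -1.3]
finger_gap: 0.0537
clock: 18.27
tcp_pos: [0.5085, -0.2423, 0.1285]
orientation: [-0.0, -0.172, 0.985, 0.0]
wrist_force: [0.7, -0.4, -1.0]
finger_gap: 0.0538
```

```bash
python3 -m handwheel '[{"dx":0,"dy":0,"dz":0.1,"roll":0},{"dx":0,"dy":0,"dz":0,"roll":0},{"dx":0,"dy":0,"dz":0,"roll":0}]'
python3 -m handwheel '[{"dx":0,"dy":0,"dz":0.04,"roll":0},{"dx":0,"dy":0,"dz":0,"roll":0},{"dx":0,"dy":0,"dz":0,"roll":0}]'
```

```text
clock: 18.52
tcp_pos: [0.5085, -0.2423, 0.1265]
orientation: [-0.0, -0.172, 0.985, 0.0]
wrist_force: [0.5, 1.0, -1.9]
finger_gap: 0.0539
clock: 18.77
tcp_pos: [0.5087, -0.2425, 0.1261]
orientation: [0.0, -0.172, 0.985, -0.0]
wrist_force: [-0.3, -0.0, -0.6]
finger_gap: 0.0537
```

```bash
python3 -m handwheel '[{"dx":0,"dy":0,"dz":0.04,"roll":0},{"dx":0,"dy":0,"dz":0,"roll":0},{"dx":0,"dy":0,"dz":0,"roll":0}]'
python3 -m handwheel '[{"dx":0,"dy":0,"dz":0,"roll":0},{"dx":0,"dy":0,"dz":0,"roll":0},{"dx":0,"dy":0,"dz":0,"roll":0},{"dx":0,"dy":0,"dz":0,"roll":0}]' 70
python3 -m handwheel '[{"dx":0,"dy":0,"dz":0,"roll":0},{"dx":0,"dy":0,"dz":0,"roll":0},{"dx":0,"dy":0,"dz":0,"roll":0},{"dx":0,"dy":0,"dz":0,"roll":0},{"dx":0,"dy":0,"dz":0,"roll":0},{"dx":0,"dy":0,"dz":0,"roll":0}]' 0
python3 - <<'E'
from g import *
w=env.read_camera("wrist")
cv2.imwrite("pics/w14.png",w)
E
```

```text
clock: 19.02
tcp_pos: [0.509, -0.2425, 0.1259]
orientation: [0.001, -0.172, 0.985, -0.0]
wrist_force: [-0.8, 0.8, 5.4]
finger_gap: 0.0539
clock: 19.35
tcp_pos: [0.5085, -0.2423, 0.1248]
orientation: [-0.0, -0.172, 0.985, 0.0]
wrist_force: [-0.4, -0.0, 0.5]
finger_gap: 0.0619
clock: 19.85
tcp_pos: [0.5086, -0.2424, 0.1251]
orientation: [0.0, -0.172, 0.985, 0.0]
wrist_force: [-0.3, 0.8, 0.2]
finger_gap: 0.0856
```

View pics/w14.png

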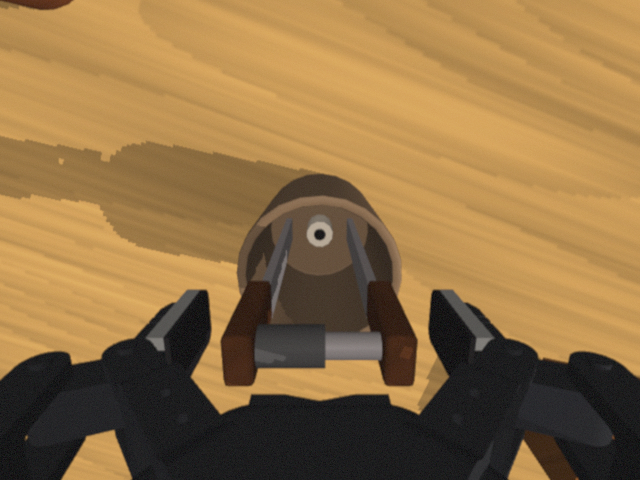

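The tongs stand free between the open fingers and the prop is upright at (319,234). Now straight up.

```bash
python3 -m handwheel '[{"dx":0,"dy":0,"dz":-0.2,"roll":0},{"dx":0,"dy":0,"dz":-0.4,"roll":0},{"dx":0,"dy":0,"dz":-0.5,"roll":0},{"dx":0,"dy":0,"dz":-0.6,"roll":0},{"dx":0,"dy":0,"dz":-0.8,"roll":0},{"dx":0,"dy":0,"dz":-1,"roll":0},{"dx":0,"dy":0,"dz":-1,"roll":0},{"dx":0,"dy":0,"dz":-1,"roll":0}]'
python3 -m handwheel '[{"dx":0,"dy":0,"dz":-1,"roll":0},{"dx":0,"dy":0,"dz":-1,"roll":0},{"dx":0,"dy":0,"dz":-1,"roll":0},{"dx":0,"dy":0,"dz":-0.5,"roll":0},{"dx":0,"dy":0,"dz":0,"roll":0},{"dx":0,"dy":0,"dz":0,"roll":0},{"dx":0,"dy":0,"dz":0,"roll":0},{"dx":0,"dy":0,"dz":0,"roll":0}]'
python3 - <<'E'
from g import *
w=env.read_camera("wrist");cv2.imwrite("pics/w15.png",w)
b=env.read_camera("scene");cv2.imwrite("pics/s15.png",b)
b=env.read_camera("top");cv2.imwrite("pics/t15.png",b[150:350,300:600].repeat(2,0).repeat(2,1))
E
```

```text
clock: 20.57
tcp_pos: [0.5086, -0.2424, 0.2373]
orientation: [0.0, -0.172, 0.985, -0.0]
wrist_force: [0.1, -0.3, -0.6]
finger_gap: 0.0856
clock: 21.23
tcp_pos: [0.508, -0.242, 0.3036]
orientation: [-0.001, -0.172, 0.985, 0.001]
wrist_force: [0.4, 0.5, -0.3]
finger_gap: 0.0856
```

View pics/w15.png

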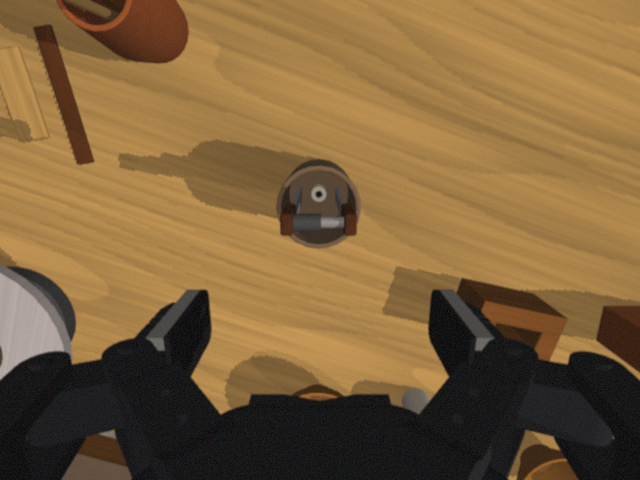

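View pics/s15.png

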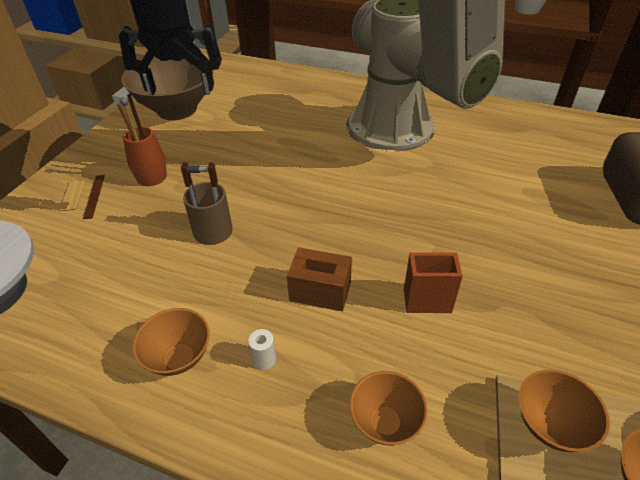

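View pics/t15.png

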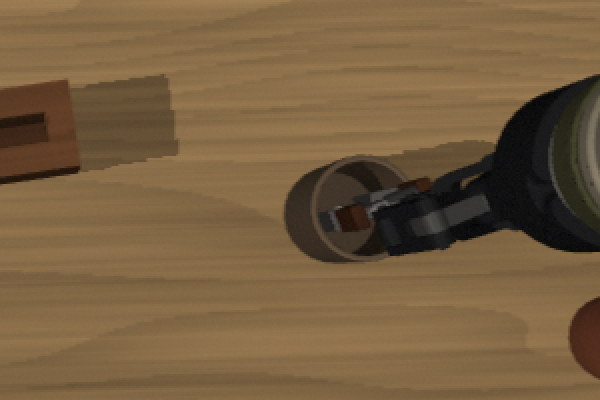

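The cup is upright at the same pixels as before, around (209,213) in the scene view. The tongs and the prop stand in it, and the gripper is well clear above. Handing in.

```bash
python3 -c "
from workcell import env
print(env.hand_in(), env.get_state()['clock'])"
```

```text
the job is handed in; nothing more can be done
the job is handed in; nothing more can be done
```

The job is done and handed in at about 21.4 s of the 48 s allowed. I took the tongs from the stand, shut them on the prop in the caddy and lifted it out. I lowered it into the clay cup until I felt light contact with the floor. Then I opened the tongs, set their tips on the cup floor, let go and raised the gripper straight up.

- **Last pictures:** The wrist and scene views show the prop upright on the cup floor and the tongs standing free in the cup. The cup is upright and in its original place by eye, and the gripper is clear above it. The top view was partly blocked by the arm.
- **Forces:** The largest wrist-force component in the readings I took was about 6 N. I only read it at the end of each move.
- **Disagreements:**
  - The cameras placed the cup up to about 7 mm apart and the tongs up to about 8 mm apart, so I centred using close wrist views.
  - Shut on the prop, the finger opening read 36.3 mm instead of the expected 38 mm, but the prop held securely.
  - When let go, the tongs stayed standing on their tips, not visibly leaning on the rim as the task described.

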